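# Lock the belt grinder's spindle and hold its tensioner back for a belt change

## Robot

A 6-joint arm with a two-finger parallel gripper is mounted at the origin on the work surface. World frame = base frame: x ahead of the robot, y to its left, z up, the work surface at z = 0. Lengths are in m, angles in rad, forces in N, time in s.
With the tool pointing down it reaches from about 0.15 to 0.775 m from the base axis. Payload 6.1 kg.
Tool frame: the origin (TCP) lies midway between the tips of the shut fingers; the grasp point (between the pads) lies 19 mm behind it; z points along the fingers, y is the direction in which the jaws open and shut (so a half turn about z gives the same grasp; the last joint's range is limited). The gripper opens to 85 mm and grips with 20 to 120 N. Pads are 22 mm wide; open, the fingers measure 114 mm over their backs; the gripper's body (76 mm by 85 mm) begins 54 mm behind the grasp point. The pads swing forward as they close: fully open they stand 13 mm farther back than shut.
Start: joints at [1.282, 0.126, -0.04, 1.405, 0, 1.571], TCP at [0.15, 0.503, 0.231] pointing down, gripper open.
Joint ranges: [-2.72, 2.72], [-0.95, 1.95], [-1.27, 1.35], [-1.78, 2.02], [-1.46, 1.47], [-3.14, 3.14]. Speed limits (rad/s): [2.39, 2.39, 3.01, 3.14, 3.14, 3.14].

## Interface

Orientations are given as a 3x3 rotation matrix whose columns are the frame's x, y, z axes.
In Python, from station import arm gives the robot as it stands.
- The arm moves only by the tool send_rows, never from a script. Its argument "commands" is text: rows parted by semicolons, each of 7 numbers parted by spaces: the shift along the tool's x, y, z in m, then the turn, a rotation vector about the tool's x, y, z in rad, then the opening, from -1 (shut) to 1 (fully open). In form: tx ty tz wx wy wz grip; .... A call has 1 to 5 rows; each row is the pose to reach, as a shift and turn from the pose commanded when the call began, along the tool's axes at that moment; what a row does not reach only later rows make up. A row lasts 1/12 s, in which the tool goes at most 41.7 mm and 7.16 degrees, less where a joint would pass 70% of its speed; a pose out of reach is approached as far as the arm can. A call with a gripper value outside its range is refused whole. The fingers move at their own pace and stop on an object; "grip_force" is the grip in N (left out, the last holds). Time passes only in rows, so rows that repeat a pose let the fingers close. It gives the time, the measured TCP pose, the force and the opening at its end, in the units of the state.
- arm.observe(): the state, without advancing time (a new reading comes with each control period).
- arm.camera(name): name is "scene" or "top" or "wrist"; returns a dict with "img" (420x560x3 uint8, blue, green, red), "range_z" (420x560 float32, m along the optical axis (not along the pixel's ray), 0 where there is no reading), "intrinsics" (3x3 intrinsics, pixels), "extrinsics" (4x4, takes a point from camera to world coordinates). Camera axes: x right, y down, z forward; pixel columns grow to the right and rows downward; lengths in m; the calibration is good to about 2 mm. The wrist camera is an equidistant fisheye: a pixel r from the principal point sees the ray r / f radians off the axis. A picture is of the moment at which its call begins.
- arm.job_done(): hands the job in, once; it reports no verdict.
The state is a dict: "clock": time; "joints": joint angles; "joint_velocities": joint speeds; "joint_torque": joint torques, N m; "position": TCP position; "ee_rot": TCP orientation; "wrist_force": force on the tool from outside, world axes, zero at the start; "wrist_torque": the same for the moment, N m; "width": finger opening in m.
Only numpy, scipy, OpenCV 4.12 (cv2) and the standard library are available. Lean on these libraries where they do the work, as an engineer would, in place of code of your own. Each camera call takes 0.05 s, during which the arm holds its last target.

## Task

The grinder's belt is off and a colleague is about to slip a new one on. First turn the lock collar on the drive wheel clockwise by its orange lug until it points at the red locked mark; then push the yellow tab of the sprung tensioner arm back past its click until the arm's white pointer stands in the green band, short of the end stop, and keep holding it there with the gripper: your program finishes while still holding it. Leave the collar locked and do not disturb the other things on the bench.

Things in the scene. Friction and masses are not known exactly. Their poses are not given: they have to be found in the camera images.
- grinder: Flat green belt grinder, belt off, bolted down; base x -135..165, y -215..215, 30 high. Origin on the bench, z up. In its frame: black drive wheel at x 0, y 130, with a top disc (radius 66, top 100 above the bench); steel platen x 42..54, y -38..62, up to 91; grey motor x 75..195, y 84..176, up to 104; tensioner arm pivot x 50, y -120. Place and heading vary.
- hub_axis (a point): Point on the upright axis of the lock collar, 131 above the bench (the mid-height of the collar's lug). Its axes are those of the grinder.
- collar (a joint): Angle of the lock collar (rad): a captive dark steel ring of 44 radius, 12 high, on top of the drive wheel. 0 = open, it grows clockwise seen from above; the locked mark is at 1.20; it turns on to a dead stop at 1.45. Friction (about 0.12 N m, 3 to 4 N at the lug) keeps it where it is left.
- lug (a point): Centre of the orange lug standing up from the lock collar, 31 from the collar's axis: 26 long (radially), 10 thick (tangentially), from the collar's top at 112 to 151 above the bench. Its x points radially outwards, y across its thickness, z up. A white pointer line marks its outer end. Pinch it across its thickness from above, or push its side.
- locked_mark (a point): Point over the red locked mark painted on the aluminium disc round the collar, 42 from the collar's axis and 131 above the bench. The collar is locked when its lug points from the axis at the red mark (a thin black mark shows joint 0).
- tensioner (a joint): Tensioner arm angle (rad): 0 = sprung out (rest), grows clockwise from above as the tab is pushed to the grinder's +y; dead stop 0.55. Spring at the tab: 5 N at 0, 11 N at 0.42; a pawl on its tail adds about 3 N from 0.17 and has clicked over by 0.35. The pawl does not hold: let go, the arm springs back to 0. Green band on the base: 0.36 to 0.48 at the arm's white pointer.
- tension_arm: The tensioner arm: steel bar with a black idler roller (64 across, centre 72 from the pivot, top 101 above the bench) and a yellow upright tab at its end. Origin on the pivot axis 46 above the bench; x along the arm from the pivot to the tab, z up. It is pushed towards its own -y.
- tab (a point): On the yellow tab of the tensioner arm, 130 from the arm's pivot and 106 above the bench: an upright plate 40 long (along the arm's x), 8 thick (along its y), from the bar (56 above the bench) up to 128 above the bench. Axes as the arm's: push its +y face towards -y.
- pivot_axis (a point): Point on the upright pivot axis of the tensioner arm, 90 above the bench.
- red_vase: Red blown-glass vase, 140 high, 92 across at its widest. Origin near its middle, at its underside. A bystander, not to be disturbed.
- jacks: Steel glassblowing jacks (big tweezers) lying flat, about 270 long. Origin near its middle, at its underside. A bystander, not to be disturbed.
- shears: Red-handled shears lying flat, about 210 long. Origin near its middle, at its underside. A bystander, not to be disturbed.
- dressing_stick: Tan dressing stick, 120 x 30 x 30, lying on the grinder's base behind the platen, long side along its x. Origin near its middle, at its underside. A bystander, not to be disturbed.
- spare_idler: Black spare idler roller standing on end, 72 across, 42 high. Origin near its middle, at its underside. A bystander, not to be disturbed.
- tin_mug: Empty steel mug, 76 across, 80 high. Origin near its middle, at its underside. A bystander, not to be disturbed.

How it is judged:
By the outcome, as a careful person would: the job done as asked, in the order asked, and still so for the second after the job is handed in, while the arm keeps its last pose, push and grip.
It also fails if it takes over 54 s, if anything falls off the work surface, if the arm or the gripper's body presses on something with over 40 N, if the wrist force passes 120 N, or if a joint passes its speed limit or range.

## Working session

There is one attempt and no reset: what is moved stays moved. The work goes in short steps, Python scripts to look and compute and a tool call to move; the robot and the scene stay as the last step left them, time stands still between calls to the robot, and variables do not carry over. Pictures are saved under pics/ and viewed, and the job is handed in when it is done.

Besides the shell and the picture viewer there is one more tool, called after "Emit:" as name(argument=value, ...), one argument or row to a line, values as JSON. send_rows: Moves the arm, as the interface text tells. Its arguments: {"type":"object","properties":{"commands":{"type":"string"},"grip_force":{"type":"number"}},"required":["commands"]}

```bash
ls; mkdir -p pics; python3 - <<'E'
from station import arm
import cv2,numpy as np
s=arm.observe()
for k,v in s.items(): print(k,np.round(v,4).tolist())
for n in ["scene","top","wrist"]:
    c=arm.camera(n); cv2.imwrite(f"pics/a_{n}.png",c["img"]); np.savez(f"a_{n}.npz",**c)
    print(n,np.round(c["intrinsics"],1).tolist(),np.round(c["extrinsics"],3).tolist())
E
```

```text
pics
clock 0.0
joints [1.282, 0.1264, -0.0406, 1.4054, -0.0, 1.5708]
joint_velocities [-0.0015, -0.0009, -0.0002, 0.0007, 0.0003, -0.0006]
joint_torque [0.0002, -43.5917, 35.2921, 0.0172, 0.0, -0.0]
position [0.1494, 0.5029, 0.2305]
ee_rot [[-0.9586, 0.2848, -0.0005], [0.2848, 0.9586, -0.0016], [-0.0, -0.0017, -1.0]]
wrist_force [-0.3105, 0.7419, -0.8836]
wrist_torque [0.0159, 0.0296, -0.0043]
width 0.0853
scene [[400.4, 0.0, 275.9], [0.0, 400.4, 208.8], [0.0, 0.0, 1.0]] [[-0.899, 0.325, -0.293, 0.853], [0.438, 0.674, -0.595, 0.65], [0.004, -0.664, -0.748, 0.947], [0.0, 0.0, 0.0, 1.0]]
top [[417.9, 0.0, 286.4], [0.0, 417.9, 205.2], [0.0, 0.0, 1.0]] [[-0.01, -0.993, 0.115, 0.367], [-1.0, 0.009, -0.014, -0.014], [0.012, -0.115, -0.993, 1.336], [0.0, 0.0, 0.0, 1.0]]
wrist [[325.2, 0.0, 279.3], [0.0, 325.2, 207.5], [0.0, 0.0, 1.0]] [[0.286, 0.912, 0.296, 0.073], [0.958, -0.271, -0.09, 0.526], [-0.001, 0.309, -0.951, 0.373], [0.0, 0.0, 0.0, 1.0]]
```

View pics/a_scene.png

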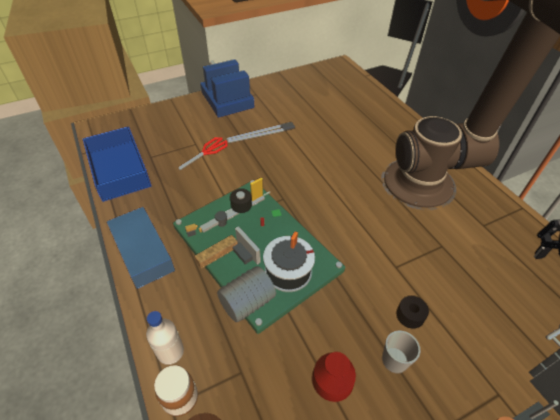

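View pics/a_top.png

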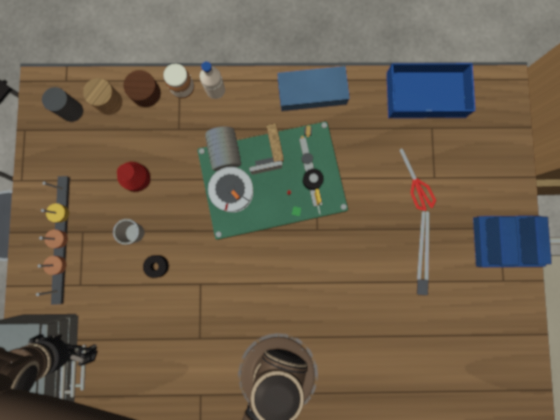

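View pics/a_wrist.png

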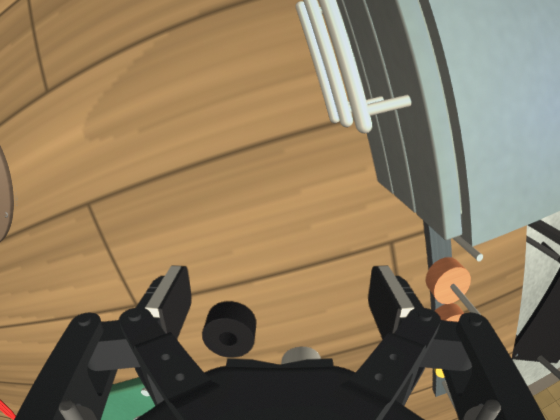

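The scene and top views show the grinder at about (272,180) in the top view. The collar's orange lug is at (234,196), a red mark at about (228,207) and the yellow tab at (318,196). Next I'll zoom in and measure.

```bash
cat > h.py <<'E'
import numpy as np,cv2
def load(n): return dict(np.load(n))
def ray(c,u,v,fish=False):
    K=c["intrinsics"];E=c["extrinsics"]
    a=(np.asarray(u,float)-K[0,2])/K[0,0];b=(np.asarray(v,float)-K[1,2])/K[1,1]
    if fish:
        r=np.hypot(a,b);s=np.where(r>1e-9,np.sin(r)/np.maximum(r,1e-9),1);d=np.stack([a*s,b*s,np.cos(r)],-1)
    else: d=np.stack([a,b,np.ones_like(a)],-1)
    return E[:3,3],d@E[:3,:3].T
def onz(c,u,v,z,fish=False):
    o,d=ray(c,u,v,fish);return o+d*((z-o[2])/d[...,2])[...,None]
def tri(rs):
    A=np.zeros((3,3));b=np.zeros(3)
    for o,d in rs:
        d=d/np.linalg.norm(d);P=np.eye(3)-np.outer(d,d);A+=P;b+=P@o
    p=np.linalg.solve(A,b)
    return p,[np.linalg.norm((np.eye(3)-np.outer(d,d)/(d@d))@(p-o)) for o,d in rs]
def proj(c,p,fish=False):
    K=c["intrinsics"];E=c["extrinsics"];q=(np.asarray(p)-E[:3,3])@E[:3,:3]
    if fish:
        t=np.arctan2(np.hypot(q[...,0],q[...,1]),q[...,2]);ph=np.arctan2(q[...,1],q[...,0])
        return np.stack([K[0,2]+K[0,0]*t*np.cos(ph),K[1,2]+K[0,0]*t*np.sin(ph)],-1)
    return np.stack([K[0,2]+K[0,0]*q[...,0]/q[...,2],K[1,2]+K[1,1]*q[...,1]/q[...,2]],-1)
def blobs(img,lo,hi,amin=4):
    h=cv2.cvtColor(img,cv2.COLOR_BGR2HSV);m=cv2.inRange(h,np.array(lo),np.array(hi))
    n,l,st,ce=cv2.connectedComponentsWithStats(m)
    return [(st[i].tolist(),ce[i].round(1).tolist()) for i in range(1,n) if st[i,4]>=amin],l
E
python3 - <<'E'
from h import *
for n,(x0,y0,w,h,s) in {"scene":(170,165,180,170,4),"top":(190,115,165,130,4)}.items():
    c=load(f"a_{n}.npz");im=c["img"][y0:y0+h,x0:x0+w]
    cv2.imwrite(f"pics/b_{n}.png",cv2.resize(im,None,fx=s,fy=s,interpolation=cv2.INTER_CUBIC)[:600,:800])
    print(n)
    for nm,lo,hi in [("green",(45,60,40),(90,255,255)),("orange",(4,150,120),(16,255,255)),("yellow",(18,150,120),(30,255,255)),("red",(0,150,100),(3,255,255)),("bgreen",(45,120,130),(75,255,255))]:
        print(nm,[b for b in blobs(c["img"],lo,hi)[0] if x0<b[1][0]<x0+w and y0<b[1][1]<y0+h])
E
```

```text
scene
green [([240, 183, 10, 9, 49], [246.0, 186.8]), ([263, 190, 3, 3, 6], [264.2, 191.3]), ([173, 192, 172, 141, 6716], [258.4, 250.7])]
orange [([261, 218, 3, 2, 4], [262.2, 218.2]), ([291, 232, 7, 16, 75], [293.6, 239.2])]
yellow [([251, 177, 12, 23, 214], [256.7, 188.0]), ([187, 225, 10, 6, 37], [191.1, 227.6])]
red [([261, 219, 3, 6, 10], [262.0, 221.2]), ([307, 251, 6, 2, 6], [309.5, 251.3])]
bgreen [([272, 210, 9, 6, 46], [276.0, 212.6])]
top
green [([199, 123, 149, 116, 8137], [280.5, 183.1]), ([216, 237, 3, 2, 5], [216.8, 237.6])]
orange [([232, 191, 7, 8, 25], [235.0, 194.4])]
yellow [([316, 189, 4, 14, 33], [317.4, 195.8])]
red []
bgreen [([292, 207, 9, 8, 54], [295.9, 210.7])]
```

```bash
ls pics
```

```text
a_scene.png
a_top.png
a_wrist.png
b_scene.png
b_top.png
```

View pics/b_scene.png

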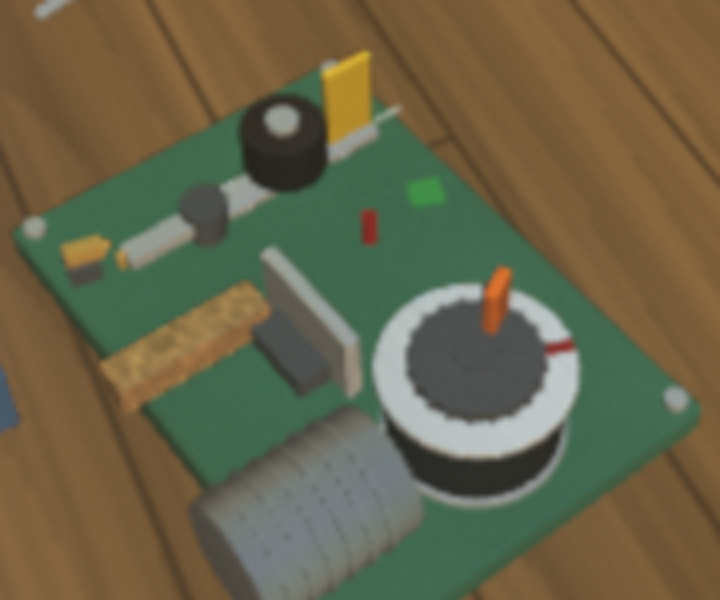

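View pics/b_top.png

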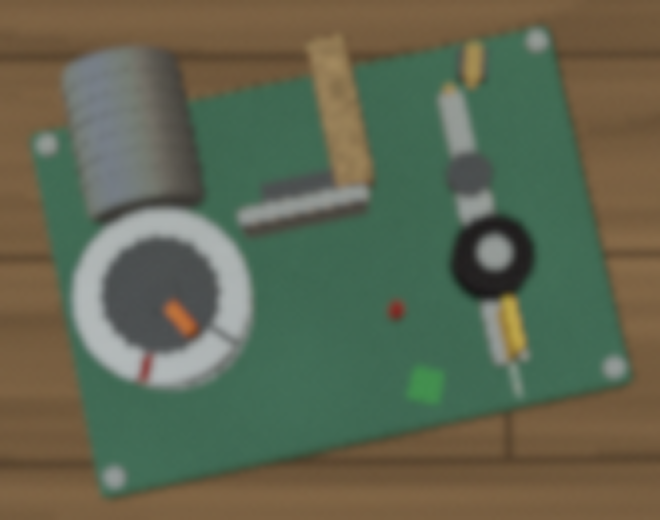

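```bash
python3 - <<'E'
from h import *
T=load("a_top.npz");S=load("a_scene.npz")
z=lambda p,x0,y0:(np.array(p,float)+.5)/4-.5+[x0,y0]
tp=z([(46,145),(537,40),(614,367),(113,478)],190,115)
P=onz(T,tp[:,0],tp[:,1],.033);print("screws top",P.round(4).tolist(),"mean",P.mean(0).round(4))
sp=z([(34,227),(331,68),(676,398)],170,165)
print("scene screws",onz(S,sp[:,0],sp[:,1],.033).round(4).tolist())
d=(P[0]-P[1]+P[3]-P[2]);ang=np.arctan2(d[1],d[0])-np.pi/2;print("heading deg",np.degrees(ang))
c=P.mean(0)[:2];R=np.array([[np.cos(ang),-np.sin(ang)],[np.sin(ang),np.cos(ang)]])
print("edges",np.linalg.norm(P-np.roll(P,1,0),axis=1))
g=c-R@[.015,0]
def G(x,y):return R@[x,y]+g
print("grinder",g,"hub",G(0,.13),"pivot",G(.05,-.12))
for n,t,s in [("disc",(161,297),(477,370)),("lugtop?",(180,317),(500,270)),("tabtop",(512,325),(348,62)),("roller top",(494,252),(283,118)),("redmark",(147,368),(562,347)),("pointertip",(520,396),(398,110)),("band",(427,385),(427,191)),("reddot",(397,310),(370,226)),("pivot",(469,173),(205,200))]:
    a=z(t,190,115);b=z(s,170,165);p,e=tri([ray(T,*a),ray(S,*b)]);l=R.T@(p[:2]-g)
    print(n,p.round(4),np.round(e,4),"local",l.round(4))
E
```

```text
screws top [[0.694, 0.2371, 0.033], [0.7775, -0.1554, 0.033], [0.5125, -0.2106, 0.033], [0.4291, 0.1817, 0.033]] mean [0.6033 0.0132 0.033 ]
scene screws [[0.777, -0.1582, 0.033], [0.5113, -0.2163, 0.033], [0.4285, 0.1779, 0.033]]
heading deg 12.005756639716035
edges [0.27064409 0.40132462 0.27071047 0.40102976]
grinder [0.58860512 0.01008225] hub [0.56156383 0.13723872] pivot [ 0.66247265 -0.09689246]
disc [0.5614 0.1372 0.0966] [0.0004 0.0004] local [-0.0002  0.13  ]
lugtop? [0.5366 0.1158 0.1619] [0.0002 0.0002] local [-0.0289  0.1142]
tabtop [ 0.5337 -0.1227  0.1314] [0.0009 0.0009] local [-0.0813 -0.1184]
roller top [ 0.5913 -0.1119  0.109 ] [0.0004 0.0004] local [-0.0227 -0.1199]
redmark [0.5065 0.1474 0.1015] [0.0008 0.0008] local [-0.0518  0.1514]
pointertip [ 0.489  -0.1348  0.0499] [0.0005 0.0005] local [-0.1275 -0.121 ]
band [ 0.4994 -0.0633  0.0333] [0.0001 0.0001] local [-0.1025 -0.0532]
reddot [ 0.5571 -0.0402  0.047 ] [0.0001 0.0001] local [-0.0413 -0.0426]
pivot [ 0.661  -0.0969  0.069 ] [0.0005 0.0005] local [ 0.0486 -0.1197]
```

```bash
cat > mv.py <<'E'
import sys,numpy as np
from scipy.spatial.transform import Rotation as Ro
def plan(s,p,ang):
    "target TCP p, tool z down, tool x at world angle ang(deg)"
    R=np.array(s["ee_rot"]);a=np.radians(ang);x=np.array([np.cos(a),np.sin(a),0]);zz=np.array([0,0,-1.])
    Rt=np.stack([x,np.cross(zz,x),zz],1)
    return np.r_[R.T@(np.array(p)-s["position"]),Ro.from_matrix(R.T@Rt).as_rotvec()]
if __name__=="__main__":
    from station import arm
    s=arm.observe();a=[float(v) for v in sys.argv[1:]]
    print(s["clock"],np.round(s["position"],4),"j",np.round(s["joints"],3),"f",np.round(s["wrist_force"],1),"w",round(float(s["width"]),4))
    print(np.round(plan(s,a[:3],a[3]),4))
E
python3 mv.py .545 .122 .25 220
```

```text
0.15 [0.1494 0.503  0.2307] j [ 1.282  0.126 -0.04   1.405 -0.     1.571] f [ 0.2 -0.1  0.6] w 0.0857
[-4.877e-01 -2.526e-01 -1.900e-02 -1.100e-03 -6.000e-04 -9.869e-01]
```

Emit:
send_rows(
  commands="-0.488 -0.253 -0.019 0 0 -0.987 1;-0.488 -0.253 -0.019 0 0 -0.987 1;-0.488 -0.253 -0.019 0 0 -0.987 1;-0.488 -0.253 -0.019 0 0 -0.987 1;-0.488 -0.253 -0.019 0 0 -0.987 1",
)

```text
clock: 0.57
position: [0.2845, 0.3734, 0.2376]
ee_rot: [[-0.963, -0.271, -0.0], [-0.271, 0.963, -0.0], [0.0, -0.0, -1.0]]
wrist_force: [0.3, 1.2, -0.2]
width: 0.0856
```

```bash
python3 mv.py .545 .122 .25 220
```

```text
0.5667 [0.2845 0.3734 0.2376] j [ 0.92   0.021 -0.139  1.411 -0.     0.645] f [ 0.3  1.2 -0.2] w 0.0856
[-1.826e-01 -3.126e-01 -1.240e-02 -2.000e-04 -3.000e-04 -4.238e-01]
```

Emit:
send_rows(
  commands="-0.183 -0.313 -0.012 0 0 -0.424 1;-0.183 -0.313 -0.012 0 0 -0.424 1;-0.183 -0.313 -0.012 0 0 -0.424 1;-0.183 -0.313 -0.012 0 0 -0.424 1;-0.183 -0.313 -0.012 0 0 -0.424 1",
)

```text
clock: 0.98
position: [0.42, 0.2418, 0.244]
ee_rot: [[-0.767, -0.642, -0.0], [-0.642, 0.767, 0.0], [0.0, 0.0, -1.0]]
wrist_force: [0.9, 0.7, -0.7]
width: 0.0853
```

```bash
python3 mv.py .545 .122 .25 220
```

```text
0.9833 [0.42   0.2418 0.244 ] j [ 0.522  0.05  -0.095  1.425  0.    -0.175] f [ 0.9  0.7 -0.7] w 0.0853
[-0.0189 -0.1721 -0.006   0.0002 -0.     -0.0009]
```

Emit:
send_rows(
  commands="-0.019 -0.172 -0.006 0 0 0 1;-0.019 -0.172 -0.006 0 0 0 1;-0.019 -0.172 -0.006 0 0 0 1;-0.019 -0.172 -0.006 0 0 0 1;-0.019 -0.172 -0.006 0 0 0 1",
)

```text
clock: 1.4
position: [0.5472, 0.1186, 0.2489]
ee_rot: [[-0.773, -0.634, 0.0], [-0.634, 0.773, -0.002], [0.001, -0.002, -1.0]]
wrist_force: [-1.2, -0.1, 0.0]
width: 0.0849
```

```bash
python3 - <<'E'
from station import arm
from h import *
c=arm.camera("wrist");cv2.imwrite("pics/c_wrist.png",c["img"]);np.savez("c_wrist.npz",**c);s=arm.observe();print(s["clock"],s["position"].round(4) if hasattr(s["position"],'round') else s["position"])
E
```

```text
1.45 [0.5462 0.1197 0.2488]
```

View pics/c_wrist.png

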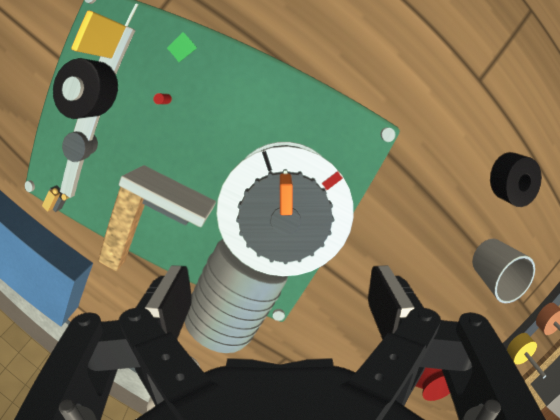

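The wrist view shows the lug at about (286,195), the red mark at (332,181), the black zero mark at (267,161) and the disc centred near (285,210). The jaws straddle it.

```bash
cat > lug.py <<'E'
from h import *
import sys
hub=np.array([.5616,.1372])
def run(fn,x0=200,x1=370,y0=130,y1=300):
    c=load(fn);im=c["img"];
    cv2.imwrite("pics/z_"+fn[:-4]+".png",cv2.resize(im[y0:y1,x0:x1],None,fx=3.5,fy=3.5,interpolation=cv2.INTER_CUBIC))
    hsv=cv2.cvtColor(im,cv2.COLOR_BGR2HSV)
    def m(lo,hi):
        k=cv2.inRange(hsv,np.array(lo),np.array(hi));k[:y0]=0;k[y1:]=0;k[:,:x0]=0;k[:,x1:]=0;return k
    def rep(nm,k,z):
        n,l,st,ce=cv2.connectedComponentsWithStats(k)
        if n<2: print(nm,"none");return
        i=1+np.argmax(st[1:,4]);v,u=np.where(l==i)
        P=onz(c,u,v,z,True)[:,:2];ctr=P.mean(0);d=ctr-hub
        U=np.linalg.svd(P-ctr)[2][0]
        print(nm,st[i].tolist(),ce[i].round(1),"xy",ctr.round(4),"r",np.hypot(*d).round(4),"ang",np.degrees(np.arctan2(d[1],d[0])).round(1)%360,"axis",np.degrees(np.arctan2(U[1],U[0])).round(1)%180)
    rep("lug bright(top)",m((4,150,200),(20,255,255)),.151)
    rep("lug all",m((4,120,60),(20,255,255)),.14)
    rep("red",np.bitwise_or(m((0,140,60),(3,255,255)),m((172,140,60),(180,255,255))),.101)
    w=m((0,0,200),(180,40,255));n,l,st,ce=cv2.connectedComponentsWithStats(w);i=1+np.argmax(st[1:,4])
    cn=max(cv2.findContours((l==i).astype(np.uint8),cv2.RETR_EXTERNAL,cv2.CHAIN_APPROX_NONE)[0],key=len)[:,0]
    P=onz(c,cn[:,0],cn[:,1],.1,True)[:,:2]
    A=np.c_[2*P,np.ones(len(P))];s=np.linalg.lstsq(A,(P**2).sum(1),rcond=None)[0]
    print("disc centre",s[:2].round(4),"r",np.sqrt(s[2]+s[:2]@s[:2]).round(4),st[i].tolist())
    return c
if __name__=="__main__": run(*sys.argv[1:2],*map(int,sys.argv[2:]))
E
python3 lug.py c_wrist.npz
```

```text
lug bright(top) [281, 184, 11, 31, 340] [286. 199.] xy [0.5376 0.1179] r 0.0308 ang 218.9 axis 39.5
lug all [300, 189, 70, 111, 3243] [346.8 263.8] xy [0.5524 0.2005] r 0.0639 ang 98.3 axis 21.2
red [323, 172, 19, 17, 149] [331.9 180.3] xy [0.5074 0.1492] r 0.0555 ang 167.5 axis 168.4
disc centre [0.5607 0.1364] r 0.0584 [217, 142, 136, 134, 6723]
```

View pics/z_c_wrist.png

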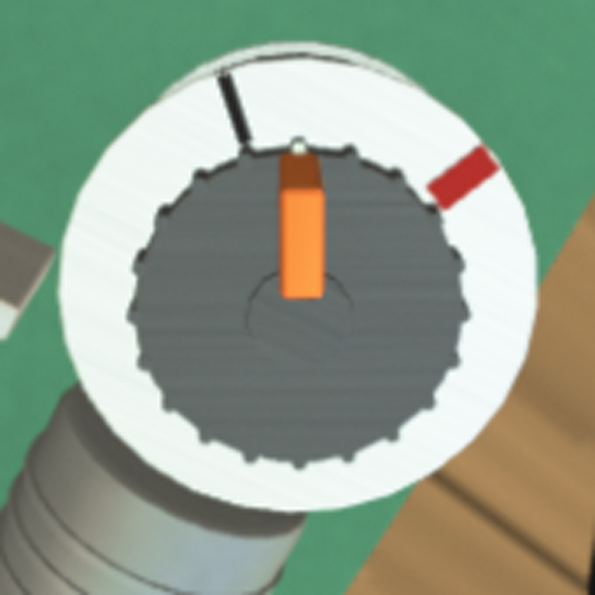

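```bash
python3 - <<'E'
from h import *
c=load("c_wrist.npz")
for h in [(.5616,.1372),(.5607,.1364)]:
  for p in [(225,77),(246,143),(299,146)]:
    q=(np.array(p)+.5)/3.5-.5+[200,130];P=onz(c,q[0],q[1],.1 if p[0]<290 else .112,True)[:2]-h;print(p,np.hypot(*P),np.degrees(np.arctan2(P[1],P[0]))%360)
E
python3 mv.py .5374 .1178 .20 219.3;python3 mv.py .5374 .1178 .12 219.3
```

```text
(225, 77) 0.06333892349321353 236.6556447839282
(246, 143) 0.04510487106822111 236.81792523216592
(299, 146) 0.0446741753103799 219.23315892060953
(225, 77) 0.06217669845154317 236.9432533900601
(246, 143) 0.04394388322078766 237.22916096857898
(299, 146) 0.04347110169463494 219.16668726788626
1.45 [0.5462 0.1197 0.2488] j [ 2.160e-01  1.930e-01  7.900e-02  1.457e+00 -1.000e-03 -4.710e-01] f [0.3 0.6 0.1] w 0.0856
[ 0.008   0.0042  0.0489 -0.0004 -0.0013  0.0014]
1.45 [0.5462 0.1197 0.2488] j [ 2.160e-01  1.930e-01  7.900e-02  1.457e+00 -1.000e-03 -4.710e-01] f [0.3 0.6 0.1] w 0.0856
[ 0.0079  0.0042  0.1289 -0.0004 -0.0013  0.0014]
```

Emit:
send_rows(
  commands="0.008 0.004 0.049 0 0 0 1;0.008 0.004 0.049 0 0 0 1;0.008 0.004 0.049 0 0 0 1",
)

```text
clock: 1.7
position: [0.5319, 0.1208, 0.1978]
ee_rot: [[-0.769, -0.639, -0.007], [-0.639, 0.769, -0.001], [0.006, 0.004, -1.0]]
wrist_force: [0.1, 0.8, 0.6]
width: 0.0854
```

```bash
python3 mv.py .5374 .1178 .12 219.3
```

```text
1.7 [0.5319 0.1208 0.1978] j [ 0.223  0.172 -0.058  1.348  0.    -0.47 ] f [0.1 0.8 0.6] w 0.0854
[-0.0028 -0.0061  0.0778  0.0035 -0.0064  0.0069]
```

Emit:
send_rows(
  commands="0 0 0 0 0 0 1;0 0 0 0 0 0 1",
)

```text
clock: 1.87
position: [0.5359, 0.1219, 0.2034]
ee_rot: [[-0.769, -0.639, 0.003], [-0.639, 0.769, 0.001], [-0.003, -0.001, -1.0]]
wrist_force: [-0.5, -0.1, 0.1]
width: 0.0854
```

```bash
python3 mv.py .5374 .1178 .12 219.3
```

```text
1.8667 [0.5359 0.1219 0.2034] j [ 0.224  0.171 -0.048  1.349  0.    -0.47 ] f [-0.5 -0.1  0.1] w 0.0854
[ 0.0017 -0.004   0.0834 -0.0015  0.0031  0.0075]
```

Emit:
send_rows(
  commands="0.002 -0.004 0.04 0 0 0.007 1;0.002 -0.004 0.08 0 0 0.007 1;0.002 -0.004 0.08 0 0 0.007 1;0.002 -0.004 0.08 0 0 0.007 1;0.002 -0.004 0.08 0 0 0.007 1",
)

```text
clock: 2.28
position: [0.5377, 0.1173, 0.1242]
ee_rot: [[-0.774, -0.633, 0.004], [-0.633, 0.774, 0.001], [-0.003, -0.002, -1.0]]
wrist_force: [0.2, 0.6, 0.6]
width: 0.0854
```

```bash
python3 mv.py .5374 .1178 .12 219.3
```

```text
2.2833 [0.5377 0.1173 0.1242] j [ 0.215  0.191 -0.198  1.178  0.    -0.471] f [0.2 0.6 0.6] w 0.0854
[-0.0001  0.0006  0.0042 -0.0017  0.0035 -0.0001]
```

Emit:
send_rows(
  commands="0 0.001 0.004 0 0 0 0;0 0.001 0.004 0 0 0 -0.5;0 0.001 0.004 0 0 0 -1;0 0.001 0.004 0 0 0 -1;0 0.001 0.004 0 0 0 -1",
  grip_force=30,
)

```text
clock: 2.7
position: [0.5358, 0.1174, 0.1177]
ee_rot: [[-0.774, -0.633, 0.001], [-0.633, 0.774, 0.0], [-0.001, -0.001, -1.0]]
wrist_force: [-1.1, -0.3, -0.0]
width: 0.0252
```

```bash
python3 mv.py .5374 .1178 .12 219.3
```

```text
2.7 [0.5358 0.1174 0.1177] j [ 0.216  0.192 -0.211  1.167 -0.    -0.47 ] f [-1.1 -0.3 -0. ] w 0.0252
[-0.0015 -0.0007 -0.0023 -0.0005  0.0009 -0.0006]
```

Emit:
send_rows(
  commands="0 0 0 0 0 0 -1;0 0 0 0 0 0 -1;0 0 0 0 0 0 -1",
)

```text
clock: 2.95
position: [0.5359, 0.1166, 0.1174]
ee_rot: [[-0.775, -0.632, 0.001], [-0.632, 0.775, -0.001], [-0.0, -0.002, -1.0]]
wrist_force: [1.5, -3.7, 3.0]
width: 0.0096
```

```bash
cat > arc.py <<'E'
# waypoints rotating TCP about axis clockwise by steps, expressed from current (=commanded) pose
import sys,numpy as np
from station import arm
s=arm.observe();p=np.array(s["position"]);R=np.array(s["ee_rot"])
ax=np.array([float(sys.argv[1]),float(sys.argv[2])]);
print(s["clock"],p.round(4),"toolx",np.degrees(np.arctan2(R[1,0],R[0,0])).round(2)%360,"f",np.round(s["wrist_force"],1),"t",np.round(s["wrist_torque"],2),"w",s["width"])
d=p[:2]-ax;print("r",np.hypot(*d).round(4),"ang",np.degrees(np.arctan2(d[1],d[0])).round(2)%360)
for a in map(float,sys.argv[3:]):
    t=-np.radians(a);q=ax+np.array([[np.cos(t),-np.sin(t)],[np.sin(t),np.cos(t)]])@d
    v=R.T@np.r_[q-p[:2],0];print(a,v.round(4),"wz",-t.__round__(4) if 0 else round(-t,4))
E
python3 arc.py .5612 .1368 5 10 15 20 25 30 35 40 45 51.3
```

```text
2.95 [0.5359 0.1166 0.1174] toolx 219.21 f [ 1.5 -3.7  3. ] t [-0.8  -0.32 -0.2 ] w 0.009614520624131708
r 0.0324 ang 218.68
5.0 [-0.0001  0.0028 -0.    ] wz 0.0873
10.0 [-0.0005  0.0056 -0.    ] wz 0.1745
15.0 [-0.0012  0.0084 -0.    ] wz 0.2618
20.0 [-0.0021  0.011  -0.    ] wz 0.3491
25.0 [-0.0032  0.0136 -0.    ] wz 0.4363
30.0 [-0.0045  0.0161 -0.    ] wz 0.5236
35.0 [-0.006   0.0185 -0.    ] wz 0.6109
40.0 [-0.0078  0.0207 -0.    ] wz 0.6981
45.0 [-0.0097  0.0228 -0.    ] wz 0.7854
51.3 [-0.0124  0.0251 -0.    ] wz 0.8954
```

Emit:
send_rows(
  commands="0 0.0028 0 0 0 0.087 -1;-0.0005 0.0056 0 0 0 0.175 -1;-0.0012 0.0084 0 0 0 0.262 -1;-0.0021 0.011 0 0 0 0.349 -1;-0.0032 0.0136 0 0 0 0.436 -1",
)

```text
clock: 3.37
position: [0.5296, 0.1296, 0.1174]
ee_rot: [[-0.97, -0.242, 0.001], [-0.242, 0.97, -0.001], [-0.001, -0.001, -1.0]]
wrist_force: [2.0, -3.3, 2.6]
width: 0.0098
```

```bash
python3 arc.py .5612 .1368 5 10 15 20 25 26.3 
```

```text
3.3667 [0.5296 0.1296 0.1174] toolx 194.02 f [ 2.  -3.3  2.6] t [-0.53 -0.26  0.01] w 0.009840570556839175
r 0.0325 ang 192.86
5.0 [-0.0002  0.0028 -0.    ] wz 0.0873
10.0 [-0.0006  0.0056 -0.    ] wz 0.1745
15.0 [-0.0013  0.0084 -0.    ] wz 0.2618
20.0 [-0.0022  0.0111 -0.    ] wz 0.3491
25.0 [-0.0033  0.0137 -0.    ] wz 0.4363
26.3 [-0.0037  0.0143 -0.    ] wz 0.459
```

Emit:
send_rows(
  commands="-0.0002 0.0028 0 0 0 0.087 -1;-0.0006 0.0056 0 0 0 0.175 -1;-0.0013 0.0084 0 0 0 0.262 -1;-0.0022 0.0111 0 0 0 0.349 -1;-0.0035 0.014 0 0 0 0.447 -1",
)

```text
clock: 3.78
position: [0.5293, 0.1444, 0.1174]
ee_rot: [[-0.98, 0.201, 0.001], [0.201, 0.98, 0.0], [-0.001, 0.0, -1.0]]
wrist_force: [1.5, -1.7, 2.3]
width: 0.0097
```

Emit:
send_rows(
  commands="0 0 0 0 0 0.008 -1;0 0 0 0 0 0.008 -1",
)

```text
clock: 3.95
position: [0.5293, 0.1445, 0.1174]
ee_rot: [[-0.979, 0.202, 0.001], [0.202, 0.979, 0.001], [-0.0, 0.001, -1.0]]
wrist_force: [0.1, -0.8, 3.4]
width: 0.0095
```

```bash
python3 arc.py .5612 .1368; python3 - <<'E'
from station import arm
from h import *
c=arm.camera("wrist");cv2.imwrite("pics/d_wrist.png",c["img"]);np.savez("d_wrist.npz",**c)
cv2.imwrite("pics/d_crop.png",cv2.resize(c["img"][120:320,180:380],None,fx=3,fy=3,interpolation=cv2.INTER_CUBIC))
E
```

```text
3.95 [0.5293 0.1445 0.1174] toolx 168.34 f [ 0.1 -0.8  3.4] t [-0.11 -0.09 -0.11] w 0.009526351914181594
r 0.0328 ang 166.34
```

View pics/d_crop.png

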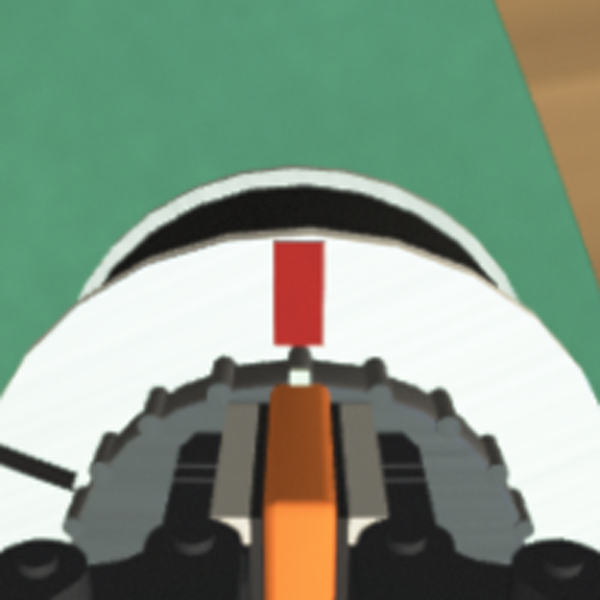

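The white pointer and the red mark both sit at column 299 or so of the crop, so the collar is on the mark. I'll release it and lift.

Emit:
send_rows(
  commands="0 0 0 0 0 0 -0.5;0 0 0 0 0 0 0;0 0 0 0 0 0 0.5;0 0 0 0 0 0 0.5;0 0 0 0 0 0 0.5",
)

```text
clock: 4.42
position: [0.529, 0.1443, 0.1167]
ee_rot: [[-0.979, 0.204, -0.001], [0.204, 0.979, -0.0], [0.001, -0.0, -1.0]]
wrist_force: [0.5, 0.7, -0.1]
width: 0.0642
```

Emit:
send_rows(
  commands="0 0 -0.03 0 0 0 0.5;0 0 -0.06 0 0 0 0.5;0 0 -0.09 0 0 0 0.5;0 0 -0.12 0 0 0 0.5;0 0 -0.12 0 0 0 0.5",
)

```text
clock: 4.83
position: [0.5311, 0.1448, 0.2432]
ee_rot: [[-0.979, 0.204, 0.008], [0.204, 0.979, 0.002], [-0.008, 0.004, -1.0]]
wrist_force: [-0.4, 0.3, 0.1]
width: 0.0638
```

```bash
python3 mv.py .534 -.123 .237 192; python3 - <<'E'
from station import arm
from h import *
c=arm.camera("wrist");cv2.imwrite("pics/e_wrist.png",c["img"]);np.savez("e_wrist.npz",**c)
E
python3 lug.py e_wrist.npz
```

```text
4.8333 [0.5311 0.1448 0.2432] j [0.266 0.168 0.035 1.43  0.    0.472] f [-0.4  0.3  0.1] w 0.0638
[-0.0575 -0.2616  0.0056  0.0024  0.0084 -0.4149]
lug bright(top) [273, 195, 12, 31, 370] [278.5 210. ] xy [0.5306 0.145 ] r 0.032 ang 165.9 axis 167.8
lug all [330, 130, 40, 103, 1855] [356.5 163.3] xy [0.5095 0.2118] r 0.091 ang 124.9 axis 3.9
red [274, 157, 8, 21, 158] [277.5 166.7] xy [0.5073 0.149 ] r 0.0556 ang 167.7 axis 169.1
disc centre [0.5588 0.139 ] r 0.0589 [210, 149, 137, 135, 6813]
```

View pics/e_wrist.png

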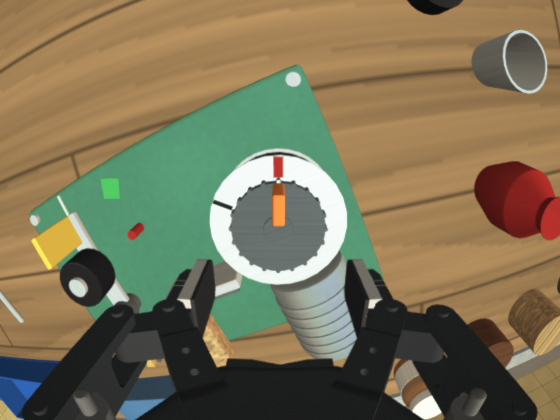

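Emit:
send_rows(
  commands="-0.057 -0.262 0.005 0 0 -0.415 1;-0.057 -0.262 0.005 0 0 -0.415 1;-0.057 -0.262 0.005 0 0 -0.415 1;-0.057 -0.262 0.005 0 0 -0.415 1;-0.057 -0.262 0.005 0 0 -0.415 1",
)

```text
clock: 5.3
position: [0.5302, -0.0542, 0.232]
ee_rot: [[-0.977, -0.212, -0.002], [-0.212, 0.977, 0.0], [0.002, 0.001, -1.0]]
wrist_force: [1.5, -0.4, 0.8]
width: 0.0853
```

```bash
python3 mv.py .534 -.123 .237 192
```

```text
5.3 [ 0.5302 -0.0542  0.232 ] j [-0.102  0.142 -0.019  1.411  0.    -0.316] f [ 1.5 -0.4  0.8] w 0.0853
[ 0.0109 -0.068  -0.005   0.0006 -0.0015  0.0043]
```

Emit:
send_rows(
  commands="0.011 -0.068 -0.005 0 0 0 1;0.011 -0.068 -0.005 0 0 0 1;0.011 -0.068 -0.005 0 0 0 1;0.011 -0.068 -0.005 0 0 0 1",
)

```text
clock: 5.63
position: [0.5338, -0.123, 0.2369]
ee_rot: [[-0.979, -0.205, -0.002], [-0.205, 0.979, 0.001], [0.002, 0.001, -1.0]]
wrist_force: [-0.3, 0.4, -0.3]
width: 0.0854
```

```bash
python3 mv.py .534 -.123 .10 192; python3 - <<'E'
from station import arm
from h import *
c=arm.camera("wrist");cv2.imwrite("pics/f_wrist.png",c["img"]);np.savez("f_wrist.npz",**c)
im=c["img"]
print([b for b in blobs(im,(18,120,120),(32,255,255),60)[0]])
b,l=blobs(im,(18,120,150),(32,255,255),60)
E
```

```text
5.6333 [ 0.5338 -0.123   0.2369] j [-0.227  0.171  0.026  1.428  0.    -0.433] f [-0.3  0.4 -0.3] w 0.0854
[-0.0004 -0.0002  0.1369  0.0011 -0.0018 -0.0033]
[([274, 167, 10, 63, 549], [278.2, 200.0]), ([254, 336, 15, 23, 217], [261.5, 347.0])]
```

View pics/f_wrist.png

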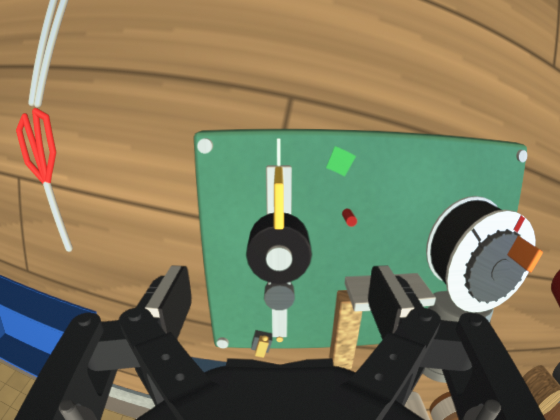

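```bash
python3 - <<'E'
from h import *
c=load("f_wrist.npz");im=c["img"]
h=cv2.cvtColor(im,cv2.COLOR_BGR2HSV)
v,u=np.where(cv2.inRange(h[150:240,265:295],np.array((20,150,200)),np.array((32,255,255))));u=u+265;v=v+150
P=onz(c,u,v,.128,True)[:,:2];m=P.mean(0);U=np.linalg.svd(P-m)[2][0];print(len(u),v.min(),v.max(),m,np.degrees(np.arctan2(U[1],U[0]))%180,((P-m)@U).min(),((P-m)@U).max())
g=np.array([.5886,.0101]);a=np.radians(12);R=np.array([[np.cos(a),-np.sin(a)],[np.sin(a),np.cos(a)]])
print("local",R.T@(m-g),"pivot w",g+R@[.05,-.12])
for q in [(279,294),(279,140),(279,167)]:
  print(q,R.T@(onz(c,*map(float,q),.065 if q[1]>200 else .05,True)[:2]-g))
E
```

```text
353 183 228 [ 0.53552605 -0.12284961] 13.337775288744243 -0.020141658202146705 0.018364087918863146
local [-0.07955593 -0.11900964] pivot w [ 0.66245678 -0.09688213]
(279, 294) [ 0.04494714 -0.11906138]
(279, 140) [-0.12578578 -0.11831845]
(279, 167) [-0.09780315 -0.11843582]
```

Emit:
send_rows(
  commands="-0.001 0 0.04 0 0 0 1;-0.001 0 0.08 0 0 0 1;-0.001 0 0.12 0 0 0 1;-0.001 0 0.139 0 0 0 1;-0.001 0 0.139 0 0 0 1",
)

```text
clock: 6.1
position: [0.5316, -0.119, 0.0937]
ee_rot: [[-0.978, -0.21, -0.009], [-0.21, 0.978, 0.002], [0.009, 0.004, -1.0]]
wrist_force: [-0.9, -0.4, 0.6]
width: 0.0856
```

Emit:
send_rows(
  commands="0 0 0 0 0 0 0;0 0 0 0 0 0 -0.5;0 0 0 0 0 0 -1;0 0 0 0 0 0 -1;0 0 0 0 0 0 -1",
  grip_force=50,
)

```text
clock: 6.52
position: [0.5363, -0.1215, 0.1009]
ee_rot: [[-0.978, -0.208, 0.003], [-0.208, 0.978, -0.001], [-0.002, -0.001, -1.0]]
wrist_force: [-0.3, -0.3, 0.8]
width: 0.0258
```

Emit:
send_rows(
  commands="0 0 0 0 0 0 -1;0 0 0 0 0 0 -1;0 0 0 0 0 0 -1;0 0 0 0 0 0 -1",
)

```text
clock: 6.85
position: [0.5362, -0.1229, 0.1004]
ee_rot: [[-0.978, -0.207, 0.002], [-0.207, 0.978, -0.003], [-0.001, -0.004, -1.0]]
wrist_force: [0.9, -5.4, 2.6]
width: 0.0071
```

```bash
python3 arc.py .6625 -.0969 3 6 9 12 15 18 21 24
```

```text
6.85 [ 0.5362 -0.1229  0.1004] toolx 191.92 f [ 0.9 -5.4  2.6] t [-0.97 -0.09 -0.12] w 0.0071419355895656214
r 0.129 ang 191.64
3.0 [-0.0002  0.0067 -0.    ] wz 0.0524
6.0 [-0.0008  0.0135 -0.    ] wz 0.1047
9.0 [-0.0017  0.0202 -0.0001] wz 0.1571
12.0 [-0.003   0.0268 -0.0001] wz 0.2094
15.0 [-0.0046  0.0334 -0.0001] wz 0.2618
18.0 [-0.0065  0.0398 -0.0001] wz 0.3142
21.0 [-0.0088  0.0462 -0.0002] wz 0.3665
24.0 [-0.0114  0.0524 -0.0002] wz 0.4189
```

Emit:
send_rows(
  commands="-0.0002 0.0067 0 0 0 0.052 -1;-0.0008 0.0135 0 0 0 0.105 -1;-0.0017 0.0202 0 0 0 0.157 -1;-0.003 0.0268 0 0 0 0.209 -1;-0.0046 0.0334 0 0 0 0.262 -1",
)

```text
clock: 7.27
position: [0.5336, -0.0899, 0.1004]
ee_rot: [[-0.998, 0.056, 0.002], [0.056, 0.998, -0.005], [-0.002, -0.005, -1.0]]
wrist_force: [1.2, -8.5, 3.2]
width: 0.007
```

```bash
python3 arc.py .6625 -.0969 2 4 6 8 9
```

```text
7.2667 [ 0.5336 -0.0899  0.1004] toolx 176.77 f [ 1.2 -8.5  3.2] t [-1.5  -0.05  0.35] w 0.007035683514482846
r 0.129 ang 176.91
2.0 [-0.0001  0.0045 -0.    ] wz 0.0349
4.0 [-0.0003  0.009  -0.    ] wz 0.0698
6.0 [-0.0007  0.0135 -0.0001] wz 0.1047
8.0 [-0.0012  0.018  -0.0001] wz 0.1396
9.0 [-0.0015  0.0202 -0.0001] wz 0.1571
```

Emit:
send_rows(
  commands="-0.0001 0.0045 0 0 0 0.035 -1;-0.0003 0.009 0 0 0 0.07 -1;-0.0007 0.0135 0 0 0 0.105 -1;-0.0012 0.018 0 0 0 0.14 -1;-0.0015 0.0202 0 0 0 0.157 -1",
)

```text
clock: 7.68
position: [0.5363, -0.0697, 0.1004]
ee_rot: [[-0.978, 0.211, 0.002], [0.211, 0.978, -0.005], [-0.003, -0.005, -1.0]]
wrist_force: [0.6, -9.6, 2.3]
width: 0.007
```

Emit:
send_rows(
  commands="0 0 0 0 0 0 -1;0 0 0 0 0 0 -1",
)

```text
clock: 7.85
position: [0.5363, -0.0699, 0.1004]
ee_rot: [[-0.978, 0.209, 0.002], [0.209, 0.978, -0.005], [-0.003, -0.005, -1.0]]
wrist_force: [0.5, -9.7, 2.4]
width: 0.0073
```

```bash
python3 arc.py .6625 -.0969; python3 - <<'E'
from station import arm
from h import *
for n in ["wrist","top","scene"]:
    c=arm.camera(n);cv2.imwrite(f"pics/g_{n}.png",c["img"]);np.savez(f"g_{n}.npz",**c)
    x0,y0,w,h=dict(wrist=(180,80,240,190),top=(190,115,165,130),scene=(170,165,180,150))[n]
    cv2.imwrite(f"pics/gc_{n}.png",cv2.resize(c["img"][y0:y0+h,x0:x0+w],None,fx=3,fy=3,interpolation=cv2.INTER_CUBIC))
E
```

```text
7.85 [ 0.5363 -0.0699  0.1004] toolx 167.92 f [ 0.5 -9.7  2.4] t [-1.55 -0.02  0.2 ] w 0.007253540216168823
r 0.1291 ang 167.92
```

View pics/gc_wrist.png

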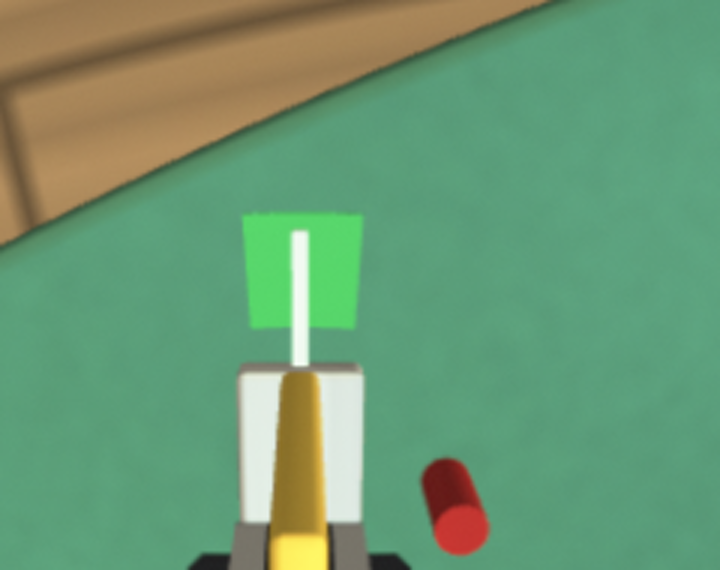

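View pics/g_scene.png

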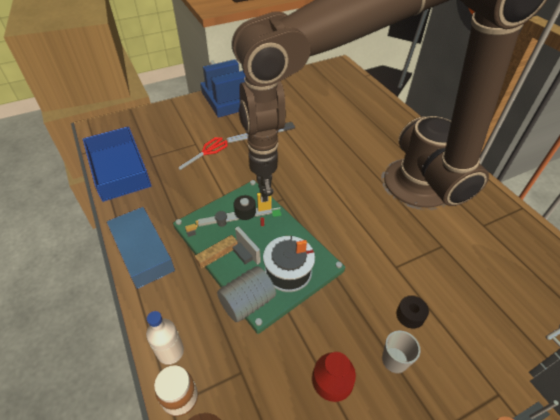

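View pics/g_top.png

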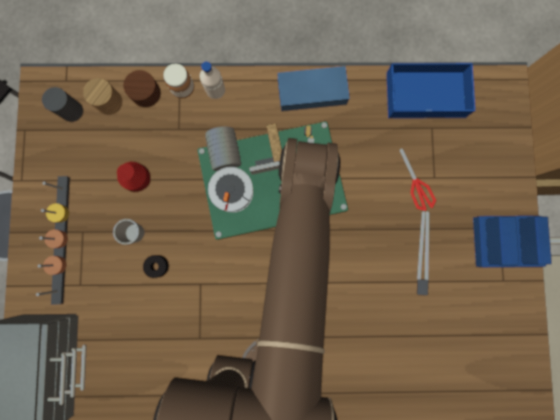

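The crop shows the white pointer at column 300, in the middle of the green band (245–360) and clear of the red stop. The scene view shows the lug still at the red mark and the bystanders where they were. I'll hold briefly to check it is steady.

Emit:
send_rows(
  commands="0 0 0 0 0 0 -1;0 0 0 0 0 0 -1;0 0 0 0 0 0 -1;0 0 0 0 0 0 -1;0 0 0 0 0 0 -1",
)

```text
clock: 8.42
position: [0.5362, -0.07, 0.1004]
ee_rot: [[-0.978, 0.209, 0.002], [0.209, 0.978, -0.005], [-0.003, -0.004, -1.0]]
wrist_force: [1.0, -8.2, 3.0]
width: 0.007
```

```bash
python3 arc.py .6625 -.0969; python3 - <<'E'
from station import arm
from h import *
S0=load("a_scene.npz")["img"];c=arm.camera("scene");im=c["img"]
cv2.imwrite("pics/h_scene.png",cv2.resize(im[165:315,170:350],None,fx=4,fy=4,interpolation=cv2.INTER_CUBIC))
for n,lo,hi in [("orange",(4,150,120),(16,255,255)),("vase/shears red",(0,150,60),(3,255,255))]:
    for k in (S0,im): print(n,[(b[1],b[0][4]) for b in blobs(k,lo,hi,40)[0]])
E
```

```text
8.4167 [ 0.5362 -0.07    0.1004] toolx 167.92 f [ 1.  -8.2  3. ] t [-1.53  0.02  0.26] w 0.006995495326483287
r 0.1291 ang 167.97
orange [([241.7, 8.4], 1735), ([213.5, 141.5], 54), ([210.3, 144.1], 43), ([540.9, 168.8], 161), ([217.0, 150.8], 40), ([217.4, 147.6], 41), ([293.6, 239.2], 75), ([350.2, 387.3], 63), ([178.6, 400.8], 174), ([504.3, 418.0], 42)]
orange [([239.6, 8.7], 1843), ([213.4, 141.3], 53), ([210.3, 144.1], 42), ([540.8, 168.7], 169), ([217.0, 150.8], 40), ([217.6, 147.6], 40), ([301.1, 246.3], 104), ([341.0, 354.0], 43), ([350.6, 385.5], 77), ([178.9, 400.6], 174), ([504.4, 418.0], 41)]
vase/shears red [([213.8, 146.0], 167), ([336.6, 377.0], 1285)]
vase/shears red [([213.6, 146.0], 172), ([336.6, 377.1], 1280)]
```

View pics/h_scene.png

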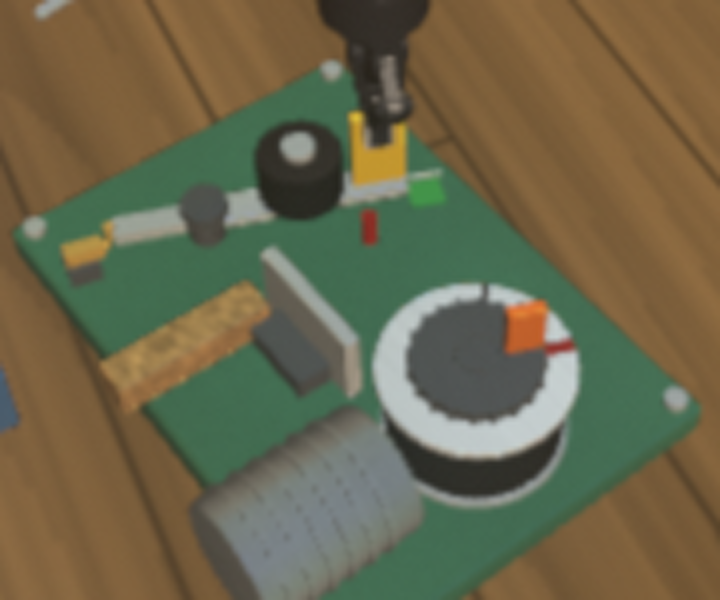

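The lug at (525,328) points at the red mark at (562,347), the pointer lies over the green band at (427,188), and the hold is steady. I'm handing in now.

```bash
python3 -c "
from station import arm
print(arm.job_done())"
```

```text
the job is handed in; nothing more can be done
None
```

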